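# Seat the pressure key in the etching press

## Robot

A 7-joint arm with a two-finger parallel gripper is mounted at the origin on the work surface. World frame = base frame: x ahead of the robot, y to its left, z up, the work surface at z = 0. Lengths are in m, angles in rad, forces in N, time in s.
With the tool pointing down it reaches from about 0.4 to 0.85 m from the base axis. Payload 10.4 kg.
Tool frame: the origin (TCP) lies between the finger pads; the fingertips stand ahead of it and the grasp point (between the pads) lies 5 mm behind it (manip.tip_extent is the z of the fingertips in the tool frame, in m); z points along the fingers, y is the line along which they close (so a half turn about z gives the same grasp; the last joint's range is limited). The gripper opens to 85 mm and grips with 20 to 120 N. Pads are 22 mm wide; open, the fingers measure 114 mm over their backs; the gripper's body (76 mm by 85 mm) begins 54 mm behind the grasp point. The pads swing forward as they close: fully open they stand 13 mm farther back than shut.
Start: joints at [1.267, 0.332, -0.065, 1.46, 0.022, 1.35, -0.088], TCP at [0.173, -0.601, 0.216] pointing down, gripper open.
Joint ranges: [-2.6, 2.6], [-0.5, 2.12], [-1.47, 1.34], [0.16, 2.42], [-1.27, 4.41], [0.06, 2.06], [-2.6, 2.6]. Speed limits (rad/s): [2.22, 2.22, 2.79, 2.79, 3.14, 3.14, 3.14].

## Interface

Orientations are given as a unit quaternion [x, y, z, w].
In Python, from workcell import status, viewer, manip gives the robot as it stands.
- The arm moves only by the tool play_rows, never from a script. Its argument "plan" is one flat list of numbers, 7 for each row, row after row: the turn, a rotation vector about the tool's x, y, z in degrees, then the shift along the tool's x, y, z in m, then the opening, from 0 (shut) to 1 (fully open). In form: [ax, ay, az, dx, dy, dz, grip, ax, ay, az, dx, dy, dz, grip, ...]. A call has 1 to 20 rows; each row is the pose to reach, as a shift and turn from the pose commanded when the call began, along the tool's axes at that moment; what a row does not reach only later rows make up. A row lasts 1/8 s, in which the tool goes at most 62.5 mm and 10.7 degrees, less where a joint would pass 70% of its speed; a pose out of reach is approached as far as the arm can. A call with a gripper value outside its range is refused whole. The fingers move at their own pace and stop on an object; "squeeze" is the grip in N (left out, the last holds). Time passes only in rows, so rows that repeat a pose let the fingers close. It gives the time, the measured TCP pose, the force, the opening and the grip force at its end, in the units of the state.
- status.get_obs(): the state, without advancing time (a new reading comes with each control period).
- viewer.camera(name): name is "scene" or "side" or "wrist"; returns the picture (384x512x3 uint8, red, green, blue); there is no depth.
- viewer.camera_model(name): a dict with "fx", "fy", "cx", "cy" (pixels), "R" (3x3) and "t" (3): a world point X has camera coordinates R X + t. Camera axes: x right, y down, z forward; pixel columns grow to the right and rows downward; lengths in m; the calibration is good to about 2 mm. The wrist camera is an equidistant fisheye: a pixel r from the principal point sees the ray r / f radians off the axis. A picture is of the moment at which its call begins: read the wrist's pose just before it. camera_model takes no time and is no camera call; for the wrist camera it gives the pose at the moment of the call.
- manip.hand_in(): hands the job in; it is judged then, once.
The state is a dict: "clock": time; "joint_pos": joint angles; "joint_velocities": joint speeds; "tau": joint torques, N m; "position": TCP position; "ee_rot": TCP orientation; "ft_force": force on the tool from outside, world axes, zero at the start; "torque": the same for the moment, N m; "grip_width": opening from 0.0 (shut) to 1.0 (fully open); "grasp_force": force on a finger pad.
Only numpy, scipy, OpenCV 4.12 (cv2) and the standard library are available. Lean on these libraries where they do the work, as an engineer would, in place of code of your own. Each camera call takes 0.05 s, during which the arm holds its last target. There are 200 camera calls.

## Task

Lift the loose black-handled pressure key out of its wooden block and put its nose into the empty steel hub on the etching press; pushing lightly, turn it until its brass rib drops into the hub's slot, then push it fully home against the spring until its collar sits on the hub. Finish while still gripping the key and holding it down there (the spring pushes it out if let go), and leave everything else where it stands.

Things in the scene. Friction and masses are not known exactly. Their poses are not given: they have to be found in the camera images.
- key: Loose pressure key, 98 mm tall, 0.2-0.32 kg, upright in the block. Origin: centre of its lower tip; z up the shaft, x to the rib side. From the tip up: nose cone (radius 5 to 10 mm in 9 mm), steel shaft 20 mm thick, one brass rib on +x (6 mm wide, z 14 to 40 mm, reaching 15 mm from the axis), brass collar (40 mm across, z 40 to 46 mm), neck (20 mm thick), black handle (z 58 to 98 mm).
- handle (a point): Centre of the key's black handle, 78 mm above the key's tip, same axes as the key. Handle 46 mm along x, 26 mm along y, 40 mm tall: grip it across its 26 mm. A red patch on its top and end marks the rib side (+x).
- rack: Fixed wooden block 90 x 90 x 50 mm high with a 32 mm square hole 44 mm deep. The key's collar rests on its top, the key's tip 10 mm above the table; raise the key over 40 mm to come clear. Origin: centre of its underside on the table.
- press: Fixed etching press: dark green uprights, steel bed and roller. Origin: at table level under the empty hub's axis, x along the bed, z up. The empty hub is on the left (+y) upright; the other hub, 290 mm to its right, already has its own key. The empty hub's slot points along the press's +x give or take up to 0.45 rad (26 degrees): not reported, to be seen (red patch beside it) or felt.
- hub_face (a point): Bore centre at the top face of the empty steel hub, 160 mm above the table; axes as the press. Hub 50 mm across, does not turn; bore 23 mm, one slot 9 mm wide reaching 18 mm from the axis. With the rib off the slot the key stops, its tip 14 mm below the face; the rib enters within about 0.1 rad of the slot. Fully home, the collar is on the face, the tip 40 mm below it.
- plunger (a joint): Spring plunger at the bottom of the hub's bore, 0 when up (its top 30 mm below the face), about 0.010 m when the key is fully home. Pushes up with 4 N at first touch and 10 N when the key is home.
- plate: Copper printing plate 90 x 120 x 4 mm lying on the press bed (bystander). Origin: centre of its underside.
- ink_tin: Ink tin, 76 mm across, 60 mm tall, blue label (bystander). Origin: centre of its underside.
- ink_bottle: Small ink bottle, 42 mm across, 85 mm tall, black cap (bystander). Origin: centre of its underside.
- water_jar: White open pot, 68 mm across, 80 mm tall (bystander). Origin: centre of its underside.
- knife: Ink spatula lying flat (bystander). Origin on its underside.
- burnisher: Burnisher lying flat, wooden handle 100 x 20 x 18 mm with a steel blade (bystander). Origin on its underside.

How it is judged:
On the way, in this order (a step that is already met when the one before it is completed fails the run):
1. the key is lifted clear of its block, in the fingers (height (world z) of key above 0.055 m and contact force between the fingers and key above 1 N), for 0.2 s.
2. the key is pushed home in the hub by the fingers, spring compressed (z of key in the frame of hub_face below -0.037 m and horizontal distance between key and hub_face below 0.004 m and angle between key's own z axis and vertical below 0.08 rad and value of joint plunger above 0.006 m and contact force between the fingers and key above 2 N), for 0.3 s.
At the end, for the whole second after the job is handed in: The key is upright (within 0.08 rad) in the hub, its tip more than 37 mm below the hub's face (40 is home) and within 4 mm of the bore's axis, the plunger pressed more than 6 mm, and the fingers still hold the key (more than 2 N) (all of step 2); the arm keeps its last pose, push and grip.
It fails at once if a bystander is moved by more than 30 mm (distance of any of plate, ink_tin, ink_bottle, water_jar, knife, burnisher from where it was at the start of the episode above 0.03 m).
It fails at once if the key is toppled (angle between key's own z axis and vertical above 0.6 rad).
It also fails if it takes over 48 s, if anything falls off the work surface, if the arm or the gripper's body presses on something with over 40 N, if the wrist force passes 120 N, or if a joint passes its speed limit or range.

## Working session

There is one attempt and no reset: what is moved stays moved. The work goes in short steps, Python scripts to look and compute and a tool call to move; the robot and the scene stay as the last step left them, time stands still between calls to the robot, and variables do not carry over. Pictures are saved under pics/ and viewed, at most 10 in all, crops included, and the job is handed in when it is done.

Besides the shell and the picture viewer there is one more tool, called by a JSON object that holds its "method" and its "body", one argument or row to a line. play_rows: Moves the arm, as the interface text tells. Its arguments: {"type":"object","properties":{"plan":{"type":"array","items":{"type":"number"}},"squeeze":{"type":"number"}},"required":["plan"]}

```bash
mkdir -p pics; ls; python3 - <<'E'
from workcell import status, viewer, manip
import cv2, numpy as np
o=status.get_obs(); print({k:np.round(v,3).tolist() for k,v in o.items()}, manip.tip_extent)
a=[]
for n in ("scene","side","wrist"):
    m=viewer.camera_model(n); print(n,{k:np.round(v,3).tolist() for k,v in m.items()})
    im=viewer.camera(n)[:,:,::-1]; cv2.imwrite(f"pics/{n}0.png",im); a.append(im)
cv2.imwrite("pics/s0.png",cv2.resize(a[0],(800,600),interpolation=cv2.INTER_CUBIC))
cv2.imwrite("pics/sw0.png",cv2.resize(np.hstack(a[1:]),(800,300)))
E
```

```text
pics
{'clock': 0.0, 'joint_pos': [1.267, 0.333, -0.065, 1.461, 0.022, 1.35, -0.088], 'joint_velocities': [-0.001, 0.001, 0.0, 0.0, -0.0, 0.0, 0.0], 'tau': [-0.001, -62.544, 0.049, -39.159, 0.016, 0.01, 0.0], 'position': [0.173, -0.6, 0.215], 'ee_rot': [0.99, 0.14, -0.0, -0.001], 'ft_force': [0.396, -0.171, -0.78], 'torque': [0.045, -0.015, -0.007], 'grasp_force': 0.0, 'grip_width': 1.003} 0.014
scene {'fx': 369.485, 'fy': 369.485, 'cx': 256.858, 'cy': 192.688, 'R': [[-0.848, 0.53, 0.014], [0.424, 0.695, -0.58], [-0.318, -0.486, -0.814]], 't': [0.448, -0.225, 1.454]}
side {'fx': 447.413, 'fy': 447.413, 'cx': 263.539, 'cy': 186.306, 'R': [[-0.74, -0.672, -0.013], [-0.367, 0.42, -0.83], [0.563, -0.61, -0.557]], 't': [0.454, 0.286, 1.145]}
wrist {'fx': 297.319, 'fy': 297.319, 'cx': 256.927, 'cy': 189.468, 'R': [[0.278, -0.961, -0.001], [-0.923, -0.267, 0.278], [-0.268, -0.076, -0.96]], 't': [-0.624, -0.037, 0.379]}
```

View pics/s0.png

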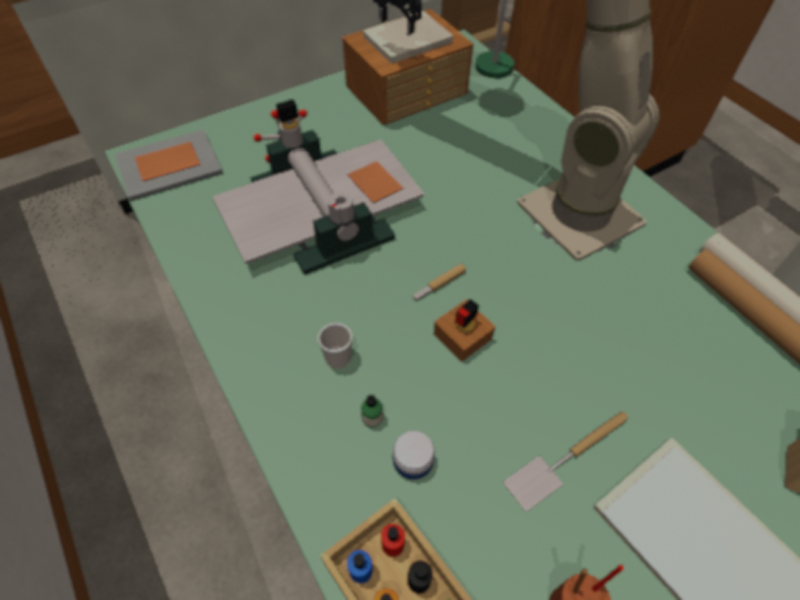

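View pics/sw0.png

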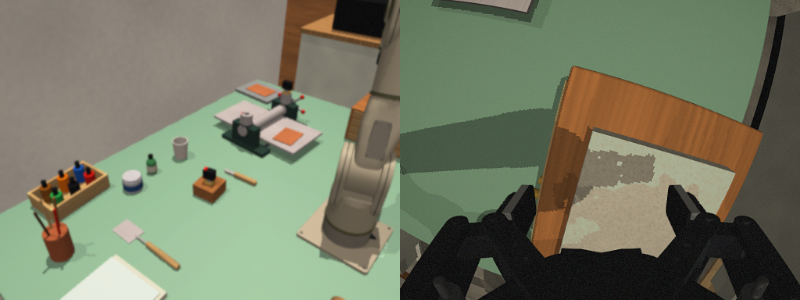

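The scene view shows the key at about (298,202) in original pixels, with the red patch to its left, and the empty hub at about (219,128). The side view shows both as well. The wrist view looks away from them.

```bash
cat > h.py <<'E'
from workcell import status, viewer, manip
import cv2, numpy as np
from scipy.spatial.transform import Rotation as Ro
def ray(m,u,v,fish=False):
    x,y=(u-m["cx"])/m["fx"],(v-m["cy"])/m["fy"]
    if fish:
        r=np.hypot(x,y); d=np.array([x/r*np.sin(r),y/r*np.sin(r),np.cos(r)]) if r>1e-9 else np.array([0,0,1.])
    else: d=np.array([x,y,1.])
    R,t=np.array(m["R"]),np.array(m["t"])
    return -R.T@t, R.T@d
def onz(m,u,v,z,fish=False):
    c,d=ray(m,u,v,fish); return c+d*(z-c[2])/d[2]
def px(m,X,fish=False):
    p=np.array(m["R"])@np.array(X)+np.array(m["t"])
    if fish:
        th=np.arctan2(np.hypot(p[0],p[1]),p[2]); s=th/np.hypot(p[0],p[1])
        return np.array([m["cx"]+m["fx"]*s*p[0],m["cy"]+m["fy"]*s*p[1]])
    return np.array([m["cx"]+m["fx"]*p[0]/p[2],m["cy"]+m["fy"]*p[1]/p[2]])
def todelta(P):
    "world target position -> shift in the tool axes"
    o=status.get_obs(); return Ro.from_quat(o["ee_rot"]).inv().apply(np.array(P)-o["position"])
E
python3 - <<'E'
from h import *
m=viewer.camera_model("scene"); s=viewer.camera_model("side")
print("key",onz(m,298,201,.09),"hub",onz(m,219.5,128,.16))
print("key side px",px(s,onz(m,298,201,.09)),"hub side",px(s,onz(m,219.5,128,.16)))
a=cv2.imread("pics/scene0.png");b=cv2.imread("pics/side0.png")
c=[a[170:240,270:340],a[95:165,185:255],b[195:265,230:300],b[125:195,280:350]]
cv2.imwrite("pics/c1.png",np.vstack([np.hstack([cv2.resize(x,(300,300),interpolation=cv2.INTER_CUBIC) for x in c[:2]]),np.hstack([cv2.resize(x,(300,300),interpolation=cv2.INTER_CUBIC) for x in c[2:]])]))
E
```

```text
key [0.47023527 0.14862531 0.09      ] hub [ 0.55636543 -0.19618163  0.16      ]
key side px [265.2736249  222.08405991] hub side [315.20910858 146.3779069 ]
```

View pics/c1.png

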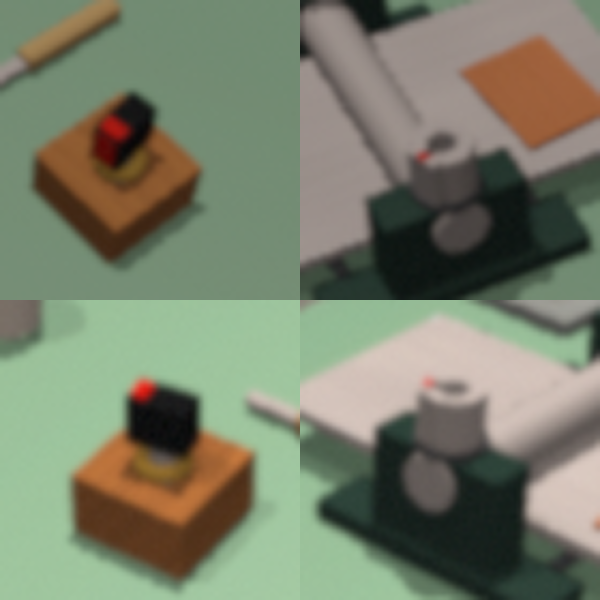

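The crops show the handle's red end pointing left and down in the scene view. The hub bore is at about (217.7,128.4), with its red patch at (213.7,131.6). In the side view the bore is at (316.2,145.3) and the patch at (310.3,144.1).

```bash
python3 - <<'E'
from h import *
m=viewer.camera_model("scene"); s=viewer.camera_model("side")
def tri(a,b):
    c1,d1=ray(m,*a); c2,d2=ray(s,*b)
    A=np.array([d1,-d2]).T; k=np.linalg.lstsq(A,c2-c1,rcond=None)[0]; p,q=c1+k[0]*d1,c2+k[1]*d2
    return (p+q)/2,np.linalg.norm(p-q)
print("hub",tri((217.7,128.4),(316.2,145.3)))
for n,cm,a,b in(("sc",m,(217.7,128.4),(213.7,131.6)),("si",s,(316.2,145.3),(310.3,144.1))):
    p,q=onz(cm,*a,.16),onz(cm,*b,.16); d=q-p; print("slot",p,np.degrees(np.arctan2(d[1],d[0])),np.linalg.norm(d))
print("handle",tri((299.9,196.6),(268.5,216.5)))
for cm,a,b in((m,(301.5,194.3),(297.3,199.2)),(s,(268.5,216.5),(263.8,216))):
    p,q=onz(cm,*a,.108),onz(cm,*b,.108); d=q-p; print("handle",p,np.degrees(np.arctan2(d[1],d[0])))
w=viewer.camera_model("wrist"); o=status.get_obs(); T=Ro.from_quat(o["ee_rot"]).inv()
c,d=ray(w,256.9,189.4,True); print("cam in tool",T.apply(c-o["position"]),T.apply(d))
print("tool axes",Ro.from_quat(o["ee_rot"]).as_matrix().round(3).tolist())
# bed edge yaw from the roller-parallel: copper plate corners
for n,cm in(("scene",m),("side",s)):
    im=cv2.imread(f"pics/{n}0.png"); h=cv2.cvtColor(im,cv2.COLOR_BGR2HSV)
    k=cv2.inRange(h,(5,120,90),(18,255,255)); cs,_=cv2.findContours(k,0,1)
    for c in cs:
        if cv2.contourArea(c)<150: continue
        q=cv2.boxPoints(cv2.minAreaRect(c)); print(n,[onz(cm,*x,.1)[:2].round(3).tolist() for x in q])
E
```

```text
hub (array([ 0.55980695, -0.20367252,  0.15733919]), np.float64(0.005407785752870686))
slot [ 0.56243646 -0.19764994  0.16      ] 18.692671407063578 0.01957579260294409
slot [ 0.55834186 -0.20433291  0.16      ] 17.27057497427252 0.020893046150432228
handle (array([0.4634896 , 0.14504663, 0.10911958]), np.float64(0.005130161292932734))
handle [0.45488951 0.14273394 0.108     ] 20.540025689423423
handle [0.46497843 0.14059043 0.108     ] 31.464987730012208
cam in tool [ 0.07067164 -0.00045161 -0.15787804] [-2.78005770e-01  3.44337811e-04  9.60579342e-01]
tool axes [[0.961, 0.277, -0.0], [0.277, -0.961, 0.001], [-0.0, -0.001, -1.0]]
scene [[0.627, 0.612], [0.564, 0.651], [0.591, 0.679], [0.652, 0.641]]
scene [[0.922, 0.403], [0.788, 0.392], [0.771, 0.565], [0.895, 0.567]]
scene [[0.539, 0.137], [0.454, 0.11], [0.445, 0.207], [0.527, 0.229]]
scene [[-0.014, 0.299], [-0.077, 0.283], [-0.073, 0.551], [-0.016, 0.561]]
scene [[0.479, -0.319], [0.396, -0.355], [0.394, -0.22], [0.473, -0.189]]
scene [[0.891, -0.641], [0.752, -0.628], [0.768, -0.539], [0.902, -0.554]]
scene [[0.204, -0.858], [-0.217, -0.856], [-0.088, -0.592], [0.289, -0.61]]
side [[0.376, 0.516], [0.381, 0.5], [0.256, 0.496], [0.252, 0.511]]
side [[0.452, 0.26], [0.485, 0.121], [0.385, 0.147], [0.362, 0.277]]
side [[0.719, 0.758], [1.036, 0.424], [0.698, 0.399], [0.494, 0.708]]
side [[0.413, -0.193], [0.459, -0.305], [0.344, -0.307], [0.307, -0.199]]
side [[0.209, -0.395], [0.344, -0.886], [0.275, -0.877], [0.156, -0.398]]
side [[0.783, -0.508], [0.833, -0.602], [0.663, -0.589], [0.623, -0.5]]
side [[1.845, -2.494], [1.039, -3.138], [0.274, -1.011], [0.682, -0.661]]
```

{"method": "play_rows", "body": {
  "plan": [0,0,0,0.03,-0.02,-0.055,1,0,0,0,0.08,-0.045,-0.08,1,0,0,0,0.13,-0.075,-0.08,1,0,0,0,0.18,-0.105,-0.08,1,0,0,0,0.23,-0.13,-0.08,1,0,0,0,0.28,-0.16,-0.08,1,0,0,0,0.33,-0.19,-0.08,1,0,0,0,0.38,-0.215,-0.08,1,0,0,0,0.43,-0.245,-0.08,1,0,0,0,0.482,-0.274,-0.07,1,0,0,0,0.482,-0.274,-0.06,1,0,0,0,0.482,-0.274,-0.06,1]
}}

```text
clock: 1.65
position: [0.5598, -0.2039, 0.275]
ee_rot: [0.99, 0.14, -0.001, -0.0]
ft_force: [0.4, -0.8, -0.1]
grip_width: 0.997
grasp_force: 0.0
```

```bash
python3 - <<'E'
from h import *
o=status.get_obs(); print(o["position"],o["joint_pos"],np.abs(o["joint_velocities"]).max())
w=viewer.camera_model("wrist"); im=viewer.camera("wrist")[:,:,::-1]; cv2.imwrite("pics/w1.png",im)
np.save("w1.npy",w,allow_pickle=True)
print(px(w,(.56,-.2,.16),True))
cv2.imwrite("pics/w1c.png",cv2.resize(im[70:310,136:376],(600,600),interpolation=cv2.INTER_CUBIC))
E
```

```text
[ 0.55978678 -0.20394376  0.27495747] [ 0.62385355  0.27718031 -0.43690759  1.42902675  0.11689815  1.46320152
 -1.10110129] 0.024255735705261756
[253.4822922  179.47708335]
```

View pics/w1c.png

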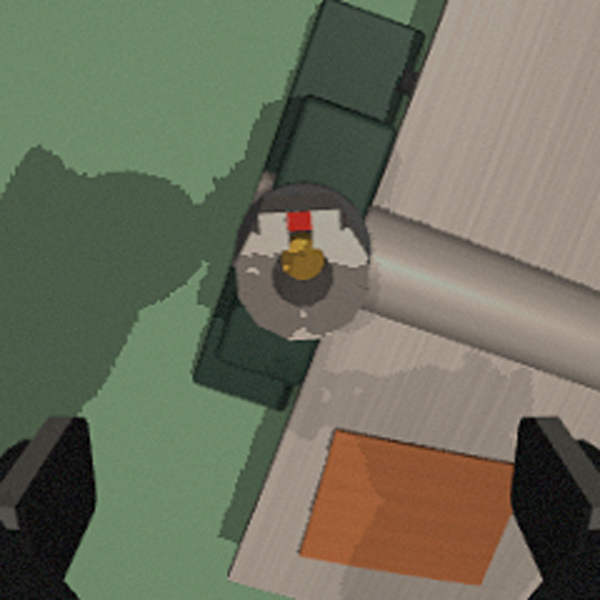

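The wrist view shows the hub face centred at about (302.5,273.5) in the crop, with a diameter of about 134 px. The slot and red patch point almost straight up, with the patch at (299.5,221).

```bash
python3 - <<'E'
from h import *
w=np.load("w1.npy",allow_pickle=True).item()
f=lambda x,y:onz(w,136+(x+.5)/2.5-.5,70+(y+.5)/2.5-.5,.16,True)
im=cv2.imread("pics/w1.png")[70:310,136:376]; h=cv2.cvtColor(im,cv2.COLOR_BGR2HSV)
k=(cv2.inRange(h,(0,160,110),(6,255,255))|cv2.inRange(h,(174,160,110),(180,255,255)))
ys,xs=np.nonzero(k); r=onz(w,136+xs.mean(),70+ys.mean(),.16,True); print(len(xs),xs.mean()*2.5,ys.mean()*2.5)
p=f(302.5,273.5)
for q in (r,f(300.5,238)):
    d=q-p; print(p,q,np.hypot(*d[:2]),np.degrees(np.arctan2(d[1],d[0])))
for e in ((236,274),(370,274),(303,208),(303,340)): print(np.round(f(*e),4))
# bed edge (long right edge from (445,0) to (372,205)) direction at z~.1
g=lambda x,y:onz(w,136+x/2.5,70+y/2.5,.1,True)
d=g(443,5)-g(378,185); print("bed x",np.degrees(np.arctan2(d[1],d[0])))
t=todelta((.467,.143,.20)); print(t)
E
```

```text
61 297.95081967213116 220.24590163934425
[ 0.56120019 -0.20282366  0.16      ] [ 0.58019424 -0.19586197  0.16      ] 0.020229650902708153 20.128880559339347
[ 0.56120019 -0.20282366  0.16      ] [ 0.57416414 -0.19829795  0.16      ] 0.013731204607692466 19.24408268966199
[ 0.554  -0.1786  0.16  ]
[ 0.5682 -0.2275  0.16  ]
[ 0.5854 -0.196   0.16  ]
[ 0.5356 -0.2104  0.16  ]
bed x -2.827002592524057
[ 0.0068747  -0.35983252  0.07578448]
```

{"method": "play_rows", "body": {
  "plan": [0,0,0,0,-0.05,0,1,0,0,-2,0,-0.11,0,1,0,0,-4,0,-0.17,0,1,0,0,-6,0,-0.23,0.02,1,0,0,-8,0,-0.29,0.04,1,0,0,-10,0.007,-0.34,0.055,1,0,0,-10,0.007,-0.36,0.055,1,0,0,-10,0.007,-0.36,0.055,1,0,0,-10,0.007,-0.36,0.055,1]
}}

```text
clock: 2.82
position: [0.4681, 0.1422, 0.2215]
ee_rot: [0.975, 0.224, 0.0, 0.0]
ft_force: [0.3, -0.5, 0.1]
grip_width: 0.999
grasp_force: 0.0
```

```bash
python3 - <<'E'
from h import *
o=status.get_obs(); print(o["position"],o["joint_pos"],np.abs(o["joint_velocities"]).max())
w=viewer.camera_model("wrist"); im=viewer.camera("wrist")[:,:,::-1]; cv2.imwrite("pics/w2.png",im)
np.save("w2.npy",w,allow_pickle=True)
print(px(w,(.466,.142,.108),True))
cv2.imwrite("pics/w2c.png",cv2.resize(im[70:310,136:376],(600,600),interpolation=cv2.INTER_CUBIC))
E
```

```text
[0.46811609 0.14217675 0.22150939] [ 0.31266958  0.07812634 -0.72633855  1.769336    0.05464465  1.31364604
 -1.54438554] 0.004290993756459704
[256.31927642 183.56248951]
```

View pics/w2c.png

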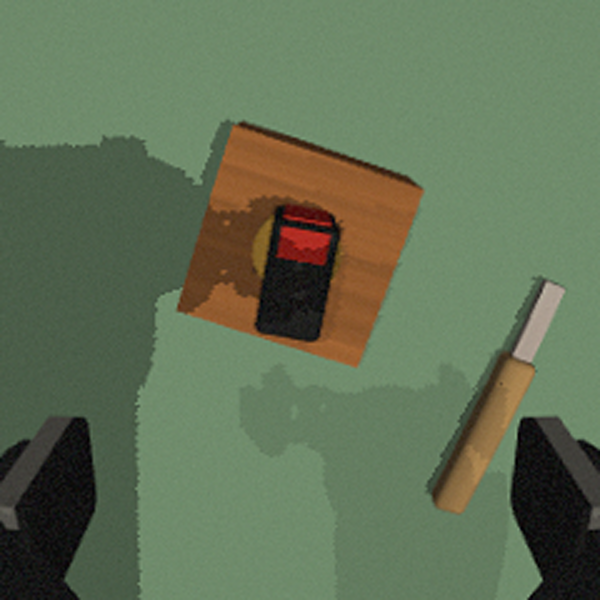

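The wrist view shows the handle's top face from about (307,226) to (289,336), with the red end up. It is tilted about 9° clockwise from the tool's x axis. The burnisher lies to the right, clear of the fingers.

```bash
python3 - <<'E'
from h import *
w=np.load("w2.npy",allow_pickle=True).item()
f=lambda x,y:onz(w,136+x/2.5,70+y/2.5,.108,True)[:2]
c=[f(274,225),f(338,230),f(322,338),f(256,332)]
print(np.round(c,4), np.mean(c,0), [np.linalg.norm(c[i]-c[i-1]).round(4) for i in range(4)])
d=c[0]+c[1]-c[2]-c[3]; print(np.degrees(np.arctan2(d[1],d[0])))
im=cv2.imread("pics/w2.png")[140:220,230:290]; g=im.max(2)
k=((g<45)).astype(np.uint8)
h=cv2.cvtColor(im,cv2.COLOR_BGR2HSV); k|=((cv2.inRange(h,(0,190,60),(5,255,255))|cv2.inRange(h,(175,190,60),(180,255,255)))>0).astype(np.uint8)
k=cv2.morphologyEx(k,cv2.MORPH_OPEN,np.ones((3,3)))
cs,_=cv2.findContours(k,0,1); q=max(cs,key=cv2.contourArea); r=cv2.minAreaRect(q); b=cv2.boxPoints(r)+[230,140]
P=[onz(w,*x,.108,True)[:2] for x in b]; print(np.round(P,4),np.mean(P,0),[np.degrees(np.arctan2(*(P[i]-P[i-1])[::-1])) for i in range(4)],[np.linalg.norm(P[i]-P[i-1]) for i in range(4)])
o=status.get_obs()
P=np.mean(c,0); print("delta",todelta((*P,.088)))
print("tool yaw",np.degrees(np.arctan2(*Ro.from_quat(o["ee_rot"]).as_matrix()[[1,0],0])))
E
```

```text
[[0.482  0.1608]
 [0.4907 0.1386]
 [0.4501 0.1252]
 [0.4412 0.1492]] [0.46600417 0.14345097] [np.float64(0.0425), np.float64(0.0238), np.float64(0.0428), np.float64(0.0256)]
17.170978456027054
[[0.4414 0.1504]
 [0.4899 0.1638]
 [0.4964 0.1404]
 [0.4481 0.1259]] [0.46896572 0.14513179] [np.float64(105.26708577333356), np.float64(15.394885421780433), np.float64(-74.28998162932834), np.float64(-163.32673853875798)] [np.float64(0.025388405969740232), np.float64(0.05023966657795105), np.float64(0.02426334106723879), np.float64(0.050442301370525404)]
delta [-0.00138827 -0.00216018  0.13340042]
tool yaw 25.90971609530708
```

{"method": "play_rows", "body": {
  "plan": [0,0,5,-0.001,-0.0025,0.03,1,0,0,9.5,-0.001,-0.0025,0.08,1,0,0,9.5,-0.001,-0.0025,0.115,1,0,0,9.5,-0.001,-0.0025,0.1365,1,0,0,9.5,-0.001,-0.0025,0.1365,1,0,0,9.5,-0.001,-0.0025,0.1365,0.5,0,0,9.5,-0.001,-0.0025,0.1365,0.1,0,0,9.5,-0.001,-0.0025,0.1365,0,0,0,9.5,-0.001,-0.0025,0.1365,0,0,0,9.5,-0.001,-0.0025,0.1365,0,0,0,9.5,-0.001,-0.0025,0.1365,0,0,0,9.5,-0.001,-0.0025,0.1365,0],
  "squeeze": 80
}}

```text
clock: 4.38
position: [0.4661, 0.1458, 0.0856]
ee_rot: [0.99, 0.144, 0.001, 0.0]
ft_force: [-0.1, -1.1, 6.7]
grip_width: 0.273
grasp_force: 78.3
```

{"method": "play_rows", "body": {
  "plan": [0,0,0,0,0,-0.015,0,0,0,0,0,0,-0.035,0,0,0,0,0,0,-0.06,0,0,0,0,0,0,-0.1,0,0,0,0,0,0,-0.14,0,0,0,0,0,0,-0.18,0,0,0,0,0,0,-0.195,0,0,0,0,0,0,-0.195,0]
}}

```text
clock: 5.38
position: [0.4655, 0.1461, 0.2798]
ee_rot: [0.99, 0.144, 0.0, 0.0]
ft_force: [0.2, 0.3, -3.4]
grip_width: 0.269
grasp_force: 79.3
```

```bash
python3 - <<'E'
from h import *
o=status.get_obs(); print(o["position"],o["joint_pos"],o["ft_force"],o["torque"])
print(np.degrees(np.arctan2(*Ro.from_quat(o["ee_rot"]).as_matrix()[[1,0],0])))
print("delta hub",todelta((.5611,-.2031,.28)))
a=[]
for n in("scene","side","wrist"):
    m=viewer.camera_model(n); im=viewer.camera(n)[:,:,::-1]; cv2.imwrite(f"pics/{n}3.png",im)
    p=px(m,o["position"]-[0,0,.03],n=="wrist").astype(int); print(n,p)
    s=45 if n!="wrist" else 110
    x,y=max(p[0]-s,0),max(p[1]-s,0); a.append(cv2.resize(im[y:y+2*s,x:x+2*s],(266,266),interpolation=cv2.INTER_CUBIC))
cv2.imwrite("pics/c3.png",np.hstack(a))
E
```

```text
[0.46545973 0.14607775 0.27977919] [ 0.31424567  0.04161651 -0.72312409  1.67817218  0.02820223  1.4314561
 -1.69349452] [ 0.16504863  0.30949749 -3.44665394] [ 0.08721754 -0.05180162 -0.01883459]
16.59550451006172
delta hub [-8.07320571e-03  3.61948922e-01 -1.20639980e-04]
scene [304 167]
side [266 174]
wrist [257 212]
```

View pics/c3.png

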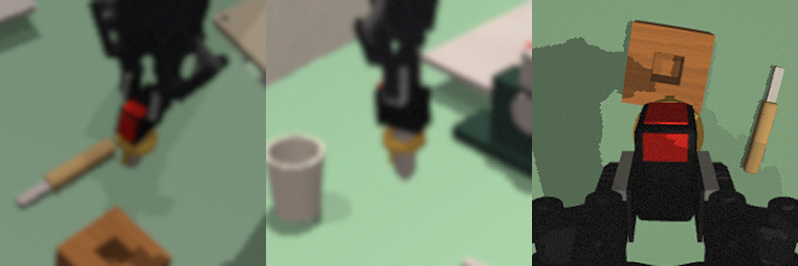

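The views show the key hanging upright in the fingers. In the wrist view its top face runs from about row 131 to row 218 of the crop, with the red rib end up. Next I measure the key's offset along tool x.

```bash
python3 - <<'E'
from h import *
w=viewer.camera_model("wrist"); o=status.get_obs(); T=Ro.from_quat(o["ee_rot"]).inv()
im=cv2.imread("pics/wrist3.png"); h=cv2.cvtColor(im,cv2.COLOR_BGR2HSV)
r=(cv2.inRange(h,(0,150,60),(6,255,255))|cv2.inRange(h,(174,150,60),(180,255,255)))
r[:180]=0; r[:,:220]=0; r[:,300:]=0
print("red rows at mid col",np.nonzero(r[:,258])[0])
f=lambda u,v,z:T.apply(onz(w,u,v,o["position"][2]+z,True)-o["position"])
for v in(207,209,211,282,284): print(v,f(258,v,.0225)*1000)
y=cv2.inRange(h,(17,80,50),(32,255,255)); y[:175]=0;y[:,200:]*=1; y[:,:225]=0;y[:,300:]=0;y[240:]=0
cs,_=cv2.findContours(y,0,1)
for c in cs:
    if cv2.contourArea(c)>10: print("collar",cv2.boundingRect(c))
ys,xs=np.nonzero(y); 
q=np.array([f(xs[ys==v].min(),v,-.0296)[:2] for v in range(ys.min(),ys.max()+1) if (ys==v).any()]); q2=np.array([f(xs[ys==v].max(),v,-.0296)[:2] for v in range(ys.min(),ys.max()+1) if (ys==v).any()])
Q=np.vstack([q,q2]); A=np.c_[2*Q,np.ones(len(Q))]; s=np.linalg.lstsq(A,(Q**2).sum(1),rcond=None)[0]; print("collar circle",s[:2]*1000,np.sqrt(s[2]+s[0]**2+s[1]**2)*1000)
E
```

```text
red rows at mid col [187 188 189 190 191 192 193 194 195 196 197 198 199 200 201 202 203 204
 212 213 214 215 216 217 218 219 220 221 222 223 224 225 226 227 228 229
 230 231 232 233 234 235]
207 [ 22.68087992   0.14959589 -22.55758537]
209 [ 21.65257067   0.15138902 -22.55497994]
211 [ 20.61919575   0.15320669 -22.55236168]
282 [-20.6158564    0.23717734 -22.44788741]
284 [-21.94937671   0.24021867 -22.44450884]
collar (230, 196, 7, 25)
collar (281, 194, 8, 33)
collar (250, 181, 23, 6)
collar circle [5.6119958  2.22253573] 20.101560862403225
```

{"method": "play_rows", "body": {
  "plan": [0,0,0,0,0.03,0,0,0,0,-1,-0.002,0.085,0,0,0,0,-2,-0.004,0.14,0,0,0,0,-3,-0.006,0.195,0,0,0,0,-3,-0.008,0.25,0,0,0,0,-3,-0.008,0.3,0,0,0,0,-3,-0.008,0.345,0,0,0,0,-3,-0.008,0.362,0,0,0,0,-3,-0.008,0.362,0,0,0,0,-3,-0.008,0.362,0.0,0,0,0,-3,-0.008,0.362,0.02,0]
}}

```text
clock: 6.9
position: [0.562, -0.2013, 0.2611]
ee_rot: [0.985, 0.171, 0.002, 0.001]
ft_force: [0.6, 0.0, -2.5]
grip_width: 0.272
grasp_force: 79.4
```

```bash
python3 - <<'E'
from h import *
o=status.get_obs(); print(o["position"],o["ft_force"],o["grasp_force"])
print(np.degrees(np.arctan2(*Ro.from_quat(o["ee_rot"]).as_matrix()[[1,0],0])))
print("delta hub",todelta((.5611,-.2031,.22)))
E
```

```text
[ 0.56198857 -0.20134119  0.26109312] [ 0.59084176  0.02884905 -2.50789438] 79.3889952544123
19.73638329359875
delta hub [-0.00154307  0.00128023  0.04109146]
```

{"method": "play_rows", "body": {
  "plan": [0,0,0,-0.0015,0.0013,0,0,0,0,0,-0.0015,0.0013,0.01,0,0,0,0,-0.0015,0.0013,0.02,0,0,0,0,-0.0015,0.0013,0.026,0,0,0,0,-0.0015,0.0013,0.031,0,0,0,0,-0.0015,0.0013,0.035,0,0,0,0,-0.0015,0.0013,0.037,0,0,0,0,-0.0015,0.0013,0.037,0]
}}

```text
clock: 7.9
position: [0.5602, -0.2034, 0.2227]
ee_rot: [0.985, 0.171, 0.0, -0.001]
ft_force: [-1.1, 5.1, -1.0]
grip_width: 0.27
grasp_force: 79.7
```

```bash
python3 - <<'E'
from h import *
o=status.get_obs(); print(o["position"],o["ft_force"],o["torque"],o["grasp_force"])
print("delta hub",todelta((.5611,-.2031,.22)))
E
```

```text
[ 0.56020346 -0.20342414  0.22267126] [-1.12795416  5.06820991 -1.00711231] [1.52538509 0.37176435 0.02438865] 79.68543447554111
delta hub [9.52082659e-04 9.03986183e-07 2.67170296e-03]
```

{"method": "play_rows", "body": {
  "plan": [0,0,0,0,-0.001,0,0,0,0,0,0,-0.001,0.002,0,0,0,0,0,-0.001,0.004,0,0,0,0,0,-0.001,0.006,0,0,0,0,0,-0.001,0.006,0]
}}

```text
clock: 8.52
position: [0.5597, -0.2034, 0.2164]
ee_rot: [0.985, 0.17, -0.0, -0.0]
ft_force: [-0.6, 6.1, -0.2]
grip_width: 0.276
grasp_force: 79.7
```

{"method": "play_rows", "body": {
  "plan": [0,0,0,0,-0.0015,0.001,0,0,0,0,0,-0.0015,0.003,0,0,0,0,0,-0.0015,0.005,0,0,0,0,0,-0.0015,0.007,0,0,0,0,0,-0.0015,0.007,0]
}}

```text
clock: 9.15
position: [0.5591, -0.2029, 0.2092]
ee_rot: [0.985, 0.17, -0.0, 0.0]
ft_force: [0.8, 2.1, -3.8]
grip_width: 0.272
grasp_force: 79.3
```

```bash
python3 - <<'E'
from h import *
o=status.get_obs(); print(o["position"],o["ft_force"],o["torque"],o["grasp_force"],o["grip_width"])
print(np.degrees(np.arctan2(*Ro.from_quat(o["ee_rot"]).as_matrix()[[1,0],0])),todelta((.5611,-.2031,.1956)))
E
```

```text
[ 0.55907519 -0.20286446  0.2092471 ] [ 0.77448662  2.06882757 -3.82703843] [ 0.5607803  -0.18288591  0.01814728] 79.32391438633204 0.27247084973020486
19.577026158253986 [0.00183479 0.00089969 0.01364634]
```

{"method": "play_rows", "body": {
  "plan": [0,0,0,0.0005,-0.0005,0.002,0,0,0,0,0.001,-0.0005,0.004,0,0,0,0,0.001,-0.0005,0.006,0,0,0,0,0.001,-0.0005,0.008,0,0,0,0,0.001,-0.0005,0.01,0,0,0,0,0.001,-0.0005,0.012,0,0,0,0,0.001,-0.0005,0.012,0]
}}

```text
clock: 10.02
position: [0.5602, -0.202, 0.1979]
ee_rot: [0.985, 0.17, 0.0, 0.0]
ft_force: [0.0, -0.1, 5.8]
grip_width: 0.273
grasp_force: 80.4
```

{"method": "play_rows", "body": {
  "plan": [0,0,0,0,0,0.001,0,0,0,0,0,0,0.002,0,0,0,0,0,0,0.003,0,0,0,0,0,0,0.004,0,0,0,0,0,0,0.004,0,0,0,0,0,0,0.004,0]
}}

```text
clock: 10.78
position: [0.5606, -0.2021, 0.1956]
ee_rot: [0.985, 0.17, 0.001, 0.001]
ft_force: [-3.3, 1.2, 14.7]
grip_width: 0.275
grasp_force: 81.5
```

```bash
python3 - <<'E'
from h import *
o=status.get_obs(); print(o["position"],o["ft_force"],o["torque"],o["grasp_force"],o["grip_width"])
a=[]
for n in("scene","side"):
    im=viewer.camera(n)[:,:,::-1]; p=px(viewer.camera_model(n),(.561,-.203,.17)).astype(int)
    a.append(cv2.resize(im[p[1]-40:p[1]+40,p[0]-40:p[0]+40],(400,400),interpolation=cv2.INTER_CUBIC))
cv2.imwrite("pics/c4.png",np.hstack(a))
E
```

```text
[ 0.5606489  -0.20214638  0.19557455] [-3.34286156  1.19817751 14.71693076] [0.22291414 1.00050389 0.04726254] 81.51507871225476 0.27472580408284525
```

View pics/c4.png

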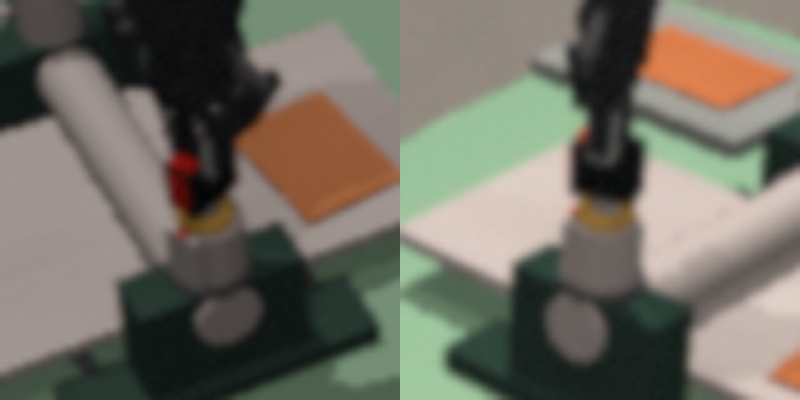

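Both views show the brass collar sitting on the hub face. The height of 0.1956 m matches home, and the force has risen past the spring's. I'll add a little push, hold, then hand in.

{"method": "play_rows", "body": {
  "plan": [0,0,0,0,0,0.001,0,0,0,0,0,0,0.0015,0,0,0,0,0,0,0.0015,0,0,0,0,0,0,0.0015,0,0,0,0,0,0,0.0015,0]
}}

```text
clock: 11.5
position: [0.5609, -0.2022, 0.1955]
ee_rot: [0.985, 0.17, 0.002, 0.001]
ft_force: [-6.4, 1.1, 25.0]
grip_width: 0.27
grasp_force: 82.6
```

```bash
python3 -c "
from workcell import manip
print(manip.hand_in())"
```

```text
the job is handed in; nothing more can be done
None
```

The key is home in the hub and I handed the job in at about 11.5 s, with the collar on the hub face, the spring compressed and the fingers still gripping and pushing down; the hand-in returned no verdict.

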